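# Bed the blue mosaic tile flush

## Task

Five coloured tiles stand proud in the mosaic slab on the table. With a fingertip, gently press the blue tile straight down until it is flush with the slab, keep light pressure on it there for about three seconds so that it takes, then withdraw. Only press it, never pull it up; leave the other coloured tiles as proud as they stand, and leave everything else on the slab and the table where it is.

Things in the scene. Friction and masses are not known exactly. Their poses are not given: they have to be found in the camera images.
- slab: Mosaic slab, fixed to the table while it is worked on: 252 x 324 mm (its x, y, with a 12 mm wooden edging), 34 mm thick, flat on the table. Origin: centre of its underside; z up. Five coloured square tiles sit in it in a quincunx, at slab x, y (mm) = (-60,-90), (-60,90), (60,-90), (60,90), (0,0); which colour is where varies. The rest of the upper face, 34 mm above the table, is a flat field of small white, grey and dark tesserae (under 1 mm relief).
- blue_top (a point): Centre of the upper face of the blue square tile (48 x 48 mm, 28 mm thick, edges parallel to the slab's), z up. It stands 6 to 14 mm proud of the slab at the start; its face is flush with the slab when this point is 34 mm above the table. This is the tile to press.
- red_top (a point): Centre of the upper face of the red square tile (48 x 48 mm, 28 mm thick, edges parallel to the slab's), z up. It stands 6 to 14 mm proud of the slab at the start; its face is flush with the slab when this point is 34 mm above the table. To be left as it stands.
- yellow_top (a point): Centre of the upper face of the yellow square tile (48 x 48 mm, 28 mm thick, edges parallel to the slab's), z up. It stands 6 to 14 mm proud of the slab at the start; its face is flush with the slab when this point is 34 mm above the table. To be left as it stands.
- green_top (a point): Centre of the upper face of the green square tile (48 x 48 mm, 28 mm thick, edges parallel to the slab's), z up. It stands 6 to 14 mm proud of the slab at the start; its face is flush with the slab when this point is 34 mm above the table. To be left as it stands.
- black_top (a point): Centre of the upper face of the black square tile (48 x 48 mm, 28 mm thick, edges parallel to the slab's), z up. It stands 6 to 14 mm proud of the slab at the start; its face is flush with the slab when this point is 34 mm above the table. To be left as it stands.
- tile_blue (a joint): How far the blue tile is pressed in, m: 0 = 14 mm proud, 0.014 = flush (a firm stop: it goes no deeper). Starts between 0 and 0.008. It slides straight down in its stiff bed with about 3 N of drag, slightly more when moved fast, and stays where it is left; negative values mean that it has been drawn up out of its bed. The other four tiles move just as easily.
- chip: Loose white spare tessera, 30 x 30 x 8 mm, lying on the slab between the coloured tiles; origin at the centre of its underside.
- mallet: Loose wooden mallet lying on the table: head 68 mm in diameter, 110 mm long along its y; handle 22 mm thick reaching to 230 mm along its -x. Origin under the middle of the head.
- chisel: Loose carving tool with a round wooden handle, lying along its x, handle to -x, about 200 mm long and under 40 mm high; origin at the underside, near mid-length.
- offcut: Loose block of white carving stone, 110 x 70 x 60 mm; origin at the centre of its underside.
- jar: Loose closed glass jar with a black cap, 66 mm in diameter, 90 mm tall; origin at the centre of its underside.
- bowl: Loose white plastic bowl, 120 mm across, 50 mm high; origin at the centre of its underside.

How it is judged:
By the outcome, as a careful person would: the job done as asked, in the order asked, and still so for the second after the job is handed in, with the robot touching nothing.
It also fails if it takes over 38 s, if anything falls off the work surface, if the arm or the gripper's body presses on something with over 40 N, if the wrist force passes 120 N, or if a joint passes its speed limit or range.

## Robot

A 6-joint arm with a two-finger parallel gripper is mounted at the origin on the work surface. World frame = base frame: x ahead of the robot, y to its left, z up, the work surface at z = 0. Lengths are in mm, angles in rad, forces in N, time in s.
With the tool pointing down it reaches from about 350 to 850 mm from the base axis. Payload 8.1 kg.
Tool frame: the origin (TCP) lies at the very end of the fingers, on their centre line; the grasp point (between the pads) lies 19 mm behind it; z points along the fingers, y is the direction in which the jaws open and shut (so a half turn about z gives the same grasp; the last joint's range is limited). The gripper opens to 93 mm and grips with 3 to 60 N. Pads are 15 mm wide; open, the fingers measure 128 mm over their backs; the gripper's body (75 mm by 188 mm) begins 65 mm behind the grasp point.
Start: joints at [-1.237, 0.13, 1.488, -0, 1.523, -0.085], TCP at [244.018, -548.142, 218.635] pointing down, gripper open.
Joint ranges: [-2.96, 2.96], [-0.89, 2.26], [0.02, 2.5], [-1.34, 4.48], [0, 2.73], [-2.66, 2.66]. Speed limits (rad/s): [2.39, 2.39, 2.79, 3.14, 3.14, 3.14].

## Interface

Orientations are given as a 3x3 rotation matrix whose columns are the frame's x, y, z axes.
In Python, from station import r, get_image, get_calibration gives the robot as it stands.
- The arm moves only by the tool send_rows, never from a script. Its argument "plan" is a list of rows, each an object of numbers: "wx", "wy", "wz": the turn, a rotation vector about the tool's x, y, z in degrees; "x", "y", "z": the shift along the tool's x, y, z in mm; "claw": the opening, from 0 (shut) to 1 (fully open). In form: [{"wx": .., "wy": .., "wz": .., "x": .., "y": .., "z": .., "claw": ..}, ...]. A call has 1 to 20 rows; each row is the pose to reach, as a shift and turn from the pose commanded when the call began, along the tool's axes at that moment; what a row does not reach only later rows make up. A row lasts 1/8 s, in which the tool goes at most 62.5 mm and 10.7 degrees, less where a joint would pass 70% of its speed; a pose out of reach is approached as far as the arm can. A call with a gripper value outside its range is refused whole. The fingers move at their own pace and stop on an object; "squeeze" is the grip in N (left out, the last holds). Time passes only in rows, so rows that repeat a pose let the fingers close. It gives the time, the measured TCP pose, the force and the opening at its end, in the units of the state.
- r.sense(): the state, without advancing time (a new reading comes with each control period).
- get_image(name): name is "scene" or "top" or "wrist"; returns the picture (400x640x3 uint8, blue, green, red); there is no depth.
- get_calibration(name): a dict with "K" (3x3 intrinsics, pixels), "xyz" and "rotation" of the camera in the world; the wrist camera has in their place "hand_eye" (4x4, takes a point from camera to tool coordinates, whose origin is the TCP and whose axes are the flange's). Camera axes: x right, y down, z forward; pixel columns grow to the right and rows downward; lengths in mm; the calibration is good to about 2 mm. The wrist camera is an equidistant fisheye: a pixel r from the principal point sees the ray r / f radians off the axis. A picture is of the moment at which its call begins: read the wrist's pose just before it. get_calibration takes no time and is no camera call.
- r.close_job(): hands the job in, once; it reports no verdict.
The state is a dict: "t": time; "joint_positions": joint angles; "dq": joint speeds; "joint_torque": joint torques, N m; "ee_pos": TCP position; "tcp_rot": TCP orientation; "contact_force": force on the tool from outside, world axes, zero at the start; "moment": the same for the moment, N m; "width": finger opening in mm.
Only numpy, scipy, OpenCV 4.12 (cv2) and the standard library are available. Lean on these libraries where they do the work, as an engineer would, in place of code of your own. Each camera call takes 0.05 s, during which the arm holds its last target.

## Working session

There is one attempt and no reset: what is moved stays moved. The work goes in short steps, Python scripts to look and compute and a tool call to move; the robot and the scene stay as the last step left them, time stands still between calls to the robot, and variables do not carry over. Pictures are saved under pics/ and viewed, and the job is handed in when it is done.

Besides the shell and the picture viewer there is one more tool, called after ">>>" by a JSON object that holds its "api" and its "payload". send_rows: Moves the arm, as the interface text tells. Its arguments: {"type":"object","properties":{"plan":{"type":"array","items":{"type":"object","properties":{"wx":{"type":"number"},"wy":{"type":"number"},"wz":{"type":"number"},"x":{"type":"number"},"y":{"type":"number"},"z":{"type":"number"},"claw":{"type":"number"}}}},"squeeze":{"type":"number"}},"required":["plan"]}

```bash
mkdir -p pics; ls; python3 - <<'E'
from station import r, get_image, get_calibration
import cv2
s=r.sense()
for k,v in s.items(): print(k,v)
for n in ("scene","top","wrist"):
    cv2.imwrite(f"pics/a_{n}.png",get_image(n)); print(n,get_calibration(n))
E
```

```text
pics
t 0.0
joint_positions [-1.23738839e+00  1.31173465e-01  1.48930172e+00 -1.13734209e-06
  1.52300473e+00 -8.53828913e-02]
dq [-0.00022294  0.00137033 -0.00134092  0.00106003 -0.00017717 -0.00257031]
joint_torque [-1.16387178e-03 -5.59848368e+01 -4.91754198e+01  7.70422281e-02
  3.57594341e-02 -1.64083012e-04]
ee_pos [ 243.83055079 -547.57991459  217.56779202]
tcp_rot [[ 9.13581350e-01  4.06655547e-01 -6.18708751e-04]
 [ 4.06655986e-01 -9.13579624e-01  1.78296375e-03]
 [ 1.59812390e-04 -1.88048405e-03 -9.99998219e-01]]
contact_force [-0.29265202  1.23875405 -0.12109247]
moment [ 0.02341014 -0.02607187 -0.04921304]
width 92.95451509191973
scene {'K': array([[468.70149165,   0.        , 322.49817292],
       [  0.        , 468.70149165, 214.50338709],
       [  0.        ,   0.        ,   1.        ]]), 'xyz': array([1168.00170086,  445.79235851, 1217.63291735]), 'rotation': array([[-0.62230479,  0.65567063, -0.42758949],
       [ 0.78272422,  0.51499946, -0.34945436],
       [-0.0089186 , -0.55215177, -0.83369591]])}
top {'K': array([[368.34680703,   0.        , 316.93752443],
       [  0.        , 368.34680703, 196.75217893],
       [  0.        ,   0.        ,   1.        ]]), 'xyz': array([ 424.30248169,  -36.54054707, 1059.00052144]), 'rotation': array([[ 0.01451067, -0.98895089,  0.14753159],
       [-0.99973235, -0.01169062,  0.01996414],
       [-0.01801882, -0.1477818 , -0.98885583]])}
wrist {'K': array([[309.70691629,   0.        , 317.05437925],
       [  0.        , 309.70691629, 204.40247019],
       [  0.        ,   0.        ,   1.        ]]), 'hand_eye': array([[ 7.62034881e-04, -9.64529338e-01, -2.63974575e-01,
         7.45487348e+01],
       [ 9.99999659e-01,  6.50772243e-04,  5.08934244e-04,
         2.35331118e-01],
       [-3.19094683e-04, -2.63974873e-01,  9.64529504e-01,
        -1.66882543e+02],
       [ 0.00000000e+00,  0.00000000e+00,  0.00000000e+00,
         1.00000000e+00]])}
```

View pics/a_scene.png

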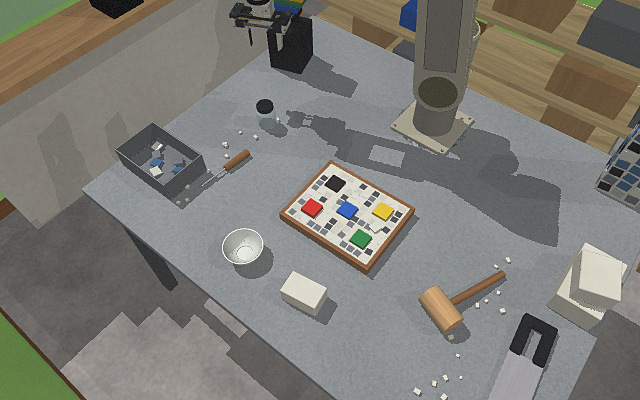

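View pics/a_top.png

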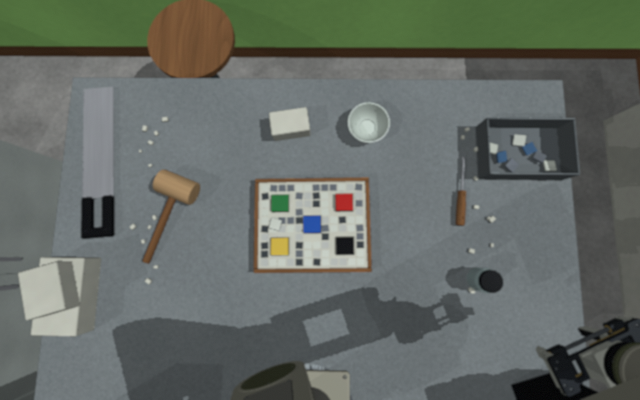

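View pics/a_wrist.png

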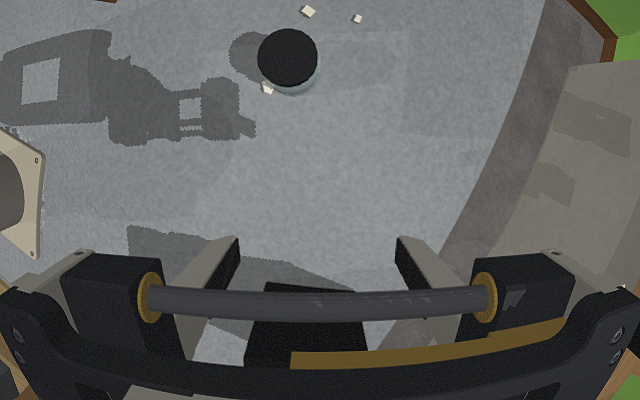

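The tiles show clearly in both fixed views, with blue in the slab's centre: about (348,210) in scene and (312,224) in top. The chip is at about (275,224) in top. I'll triangulate blue.

```bash
cat > h.py <<'E'
import cv2,numpy as np
from station import get_calibration
def ray(n,u,v):
    c=get_calibration(n);d=np.array(c['rotation'])@np.linalg.inv(c['K'])@[u,v,1.];return np.array(c['xyz']),d/np.linalg.norm(d)
def onz(n,u,v,z):
    o,d=ray(n,u,v);return o+d*(z-o[2])/d[2]
def tri(p,q):
    o1,d1=ray('scene',*p);o2,d2=ray('top',*q)
    t=np.linalg.lstsq(np.c_[d1,-d2],o2-o1,rcond=None)[0]
    a,b=o1+t[0]*d1,o2+t[1]*d2;return (a+b)/2,np.linalg.norm(a-b)
R={'blue':((108,150,90),(125,255,255)),'red':((0,150,90),(6,255,255)),'yellow':((20,120,90),(32,255,255)),'green':((45,100,50),(80,255,255)),'black':((0,0,0),(180,255,45))}
def blobs(im,c,box):
    x0,y0,x1,y1=box
    m=cv2.inRange(cv2.cvtColor(im,cv2.COLOR_BGR2HSV),*[np.array(k) for k in R[c]])[y0:y1,x0:x1]
    n,l,s,ce=cv2.connectedComponentsWithStats(m)
    i=1+np.argmax(s[1:,4]);p=cv2.minAreaRect(np.argwhere(l==i)[:,::-1].astype(np.float32))
    return ce[i]+[x0,y0],s[i,4],p
E
python3 - <<'E'
from h import *
S=cv2.imread('pics/a_scene.png');T=cv2.imread('pics/a_top.png')
P={}
for c in R:
    a=blobs(S,c,(280,160,415,272));b=blobs(T,c,(258,183,367,268))
    p,e=tri(a[0],b[0]);P[c]=onz('top',*b[0],44)
    print(c,a[0].round(1),a[1],b[0].round(1),b[1],p.round(1),e.round(1),'top@44',P[c].round(1),'scene@44',onz('scene',*a[0],44).round(1))
print('centre of four',np.mean([P[c] for c in R if c!='blue'],0))
for a,b in(('green','red'),('yellow','black'),('green','yellow'),('red','black')):
    d=P[b]-P[a];print(a,b,np.linalg.norm(d),np.degrees(np.arctan2(d[1],d[0])))
x=cv2.resize(S[150:280,270:420],None,fx=5,fy=4.5,interpolation=cv2.INTER_CUBIC);cv2.imwrite('pics/b.png',x)
E
```

```text
blue [347.2 209.3] 213 [311.5 224. ] 241 [500.4  -2.   35.9] 0.6 top@44 [499.6  -2.1  44. ] scene@44 [505.1   0.8  44. ]
red [311.6 207.6] 238 [343.5 201.9] 250 [563.3 -90.7  37.3] 0.5 top@44 [562.2 -90.1  44. ] scene@44 [566.8 -87.9  44. ]
yellow [382.7 211.3] 241 [279.1 246. ] 287 [438.6  86.6  34. ] 0.7 top@44 [438.2  85.7  44. ] scene@44 [445.   89.3  44. ]
green [360.4 238.6] 254 [279.5 203. ] 241 [558.4  89.2  33.3] 0.1 top@44 [557.   87.9  44. ] scene@44 [563.9  92.5  44. ]
black [335.3 183.2] 55 [344.4 245.3] 248 [442.6 -93.2  33.5] 0.8 top@44 [442.6 -92.9  44. ] scene@44 [448.8 -88.1  44. ]
centre of four [500.02262053  -2.3705785   44.        ]
green red 178.0851746161075 -88.31831915617505
yellow black 178.6357918495999 -88.59305107313438
green yellow 118.79480104328452 -178.92992885651628
red black 119.64674747344532 -178.66287126290862
```

View pics/b.png

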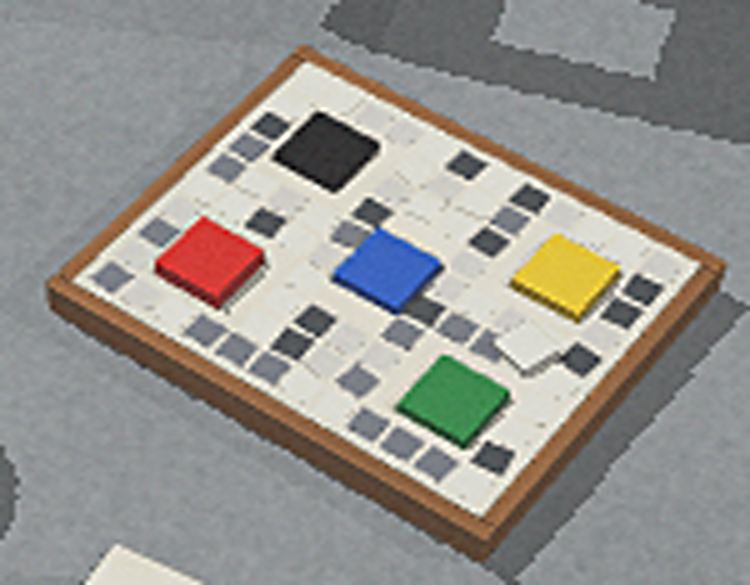

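>>> {"api": "send_rows", "payload": {"plan": [{"x":45,"y":-39,"z":0,"wz":2.5,"claw":0},{"x":91,"y":-79,"z":0,"wz":5,"claw":0},{"x":137,"y":-118,"z":0,"wz":7.5,"claw":0},{"x":183,"y":-158,"z":0,"wz":10,"claw":0},{"x":229,"y":-197,"z":10,"wz":12.5,"claw":0},{"x":274,"y":-237,"z":20,"wz":15,"claw":0},{"x":320,"y":-276,"z":40,"wz":17.5,"claw":0},{"x":366,"y":-316,"z":60,"wz":20,"claw":0},{"x":412,"y":-355,"z":80,"wz":22.7,"claw":0},{"x":440,"y":-380,"z":100,"wz":22.7,"claw":0},{"x":457,"y":-395,"z":120,"wz":22.7,"claw":0},{"x":457,"y":-395,"z":130,"wz":22.7,"claw":0},{"x":457,"y":-395,"z":130,"wz":22.7,"claw":0},{"x":457,"y":-395,"z":130,"wz":22.7,"claw":0}], "squeeze": 10}}

```text
schema error: expected keys wx, wy, wz, x, y, z, claw
```

```bash
python3 - <<'E'
from station import r, get_image
import cv2
s=r.sense()
for k in ('t','ee_pos','tcp_rot','contact_force','width'): print(k,s[k])
cv2.imwrite("pics/c.png",get_image("wrist"));cv2.imwrite("pics/c_s.png",cv2.resize(get_image("scene")[100:290,230:470],None,fx=3,fy=3,interpolation=2))
E
```

```text
t 0.15
ee_pos [ 243.87258045 -547.74600523  217.84892822]
tcp_rot [[ 9.13580456e-01  4.06657774e-01 -4.51863770e-04]
 [ 4.06658007e-01 -9.13579522e-01  1.31220767e-03]
 [ 1.20805962e-04 -1.38256130e-03 -9.99999037e-01]]
contact_force [-0.45787892 -0.47503005 -0.33122348]
width 92.86844099003578
```

View pics/c.png

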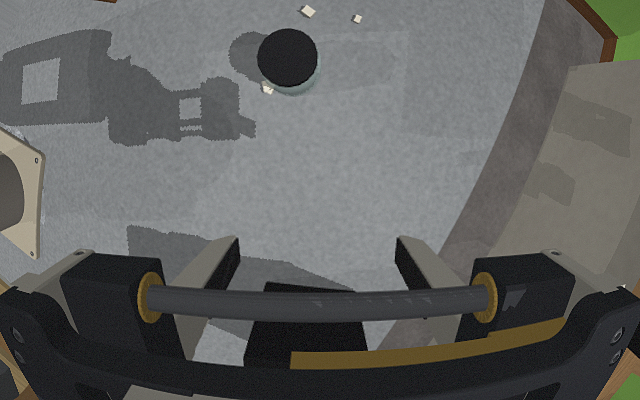

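View pics/c_s.png

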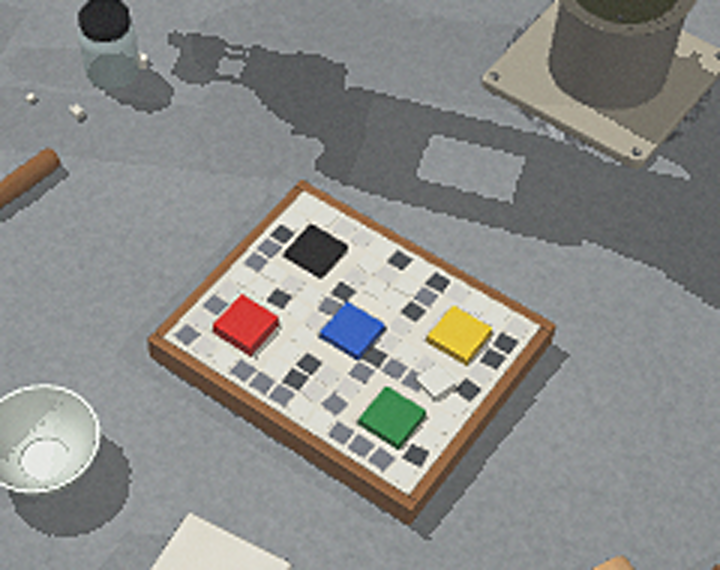

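The call was refused because every key is required in each row. The scene hasn't changed, so I'm resending it with all the keys.

>>> {"api": "send_rows", "payload": {"plan": [{"wx":0,"wy":0,"x":45,"y":-39,"z":0,"wz":2.5,"claw":0},{"wx":0,"wy":0,"x":91,"y":-79,"z":0,"wz":5,"claw":0},{"wx":0,"wy":0,"x":137,"y":-118,"z":0,"wz":7.5,"claw":0},{"wx":0,"wy":0,"x":183,"y":-158,"z":0,"wz":10,"claw":0},{"wx":0,"wy":0,"x":229,"y":-197,"z":10,"wz":12.5,"claw":0},{"wx":0,"wy":0,"x":274,"y":-237,"z":20,"wz":15,"claw":0},{"wx":0,"wy":0,"x":320,"y":-276,"z":40,"wz":17.5,"claw":0},{"wx":0,"wy":0,"x":366,"y":-316,"z":60,"wz":20,"claw":0},{"wx":0,"wy":0,"x":412,"y":-355,"z":80,"wz":22.7,"claw":0},{"wx":0,"wy":0,"x":440,"y":-380,"z":100,"wz":22.7,"claw":0},{"wx":0,"wy":0,"x":457,"y":-395,"z":120,"wz":22.7,"claw":0},{"wx":0,"wy":0,"x":457,"y":-395,"z":130,"wz":22.7,"claw":0},{"wx":0,"wy":0,"x":457,"y":-395,"z":130,"wz":22.7,"claw":0},{"wx":0,"wy":0,"x":457,"y":-395,"z":130,"wz":22.7,"claw":0}], "squeeze": 10}}

```text
t: 2.0
ee_pos: [501.2, -2.4, 89.5]
tcp_rot: [[1.0, 0.021, 0.001], [0.021, -1.0, -0.0], [0.001, 0.0, -1.0]]
contact_force: [-0.4, -0.2, 0.2]
width: 0.3
```

```bash
python3 - <<'E'
from station import r, get_image
import cv2
s=r.sense()
for k in ('t','ee_pos','tcp_rot','contact_force','width'): print(k,s[k])
cv2.imwrite("pics/d.png",get_image("wrist"));cv2.imwrite("pics/d_s.png",cv2.resize(get_image("scene")[100:290,230:470],None,fx=3,fy=3,interpolation=2))
E
```

```text
t 2.0
ee_pos [501.20502836  -2.44083191  89.48928305]
tcp_rot [[ 9.99771571e-01  2.13456959e-02  1.08004123e-03]
 [ 2.13460394e-02 -9.99772100e-01 -3.07567096e-04]
 [ 1.07322986e-03  3.30551441e-04 -9.99999369e-01]]
contact_force [-0.40299051 -0.16622374  0.22995244]
width 0.2956516158634467
```

View pics/d.png

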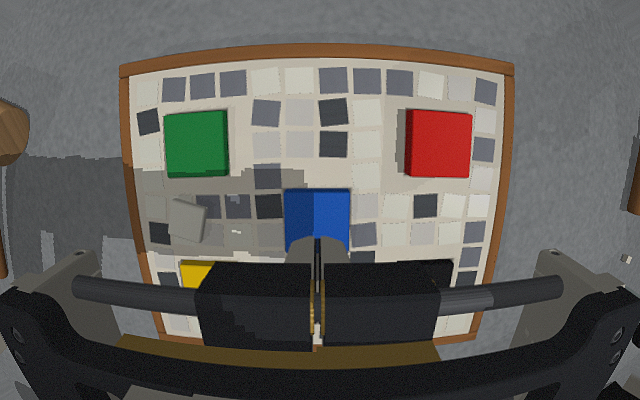

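View pics/d_s.png

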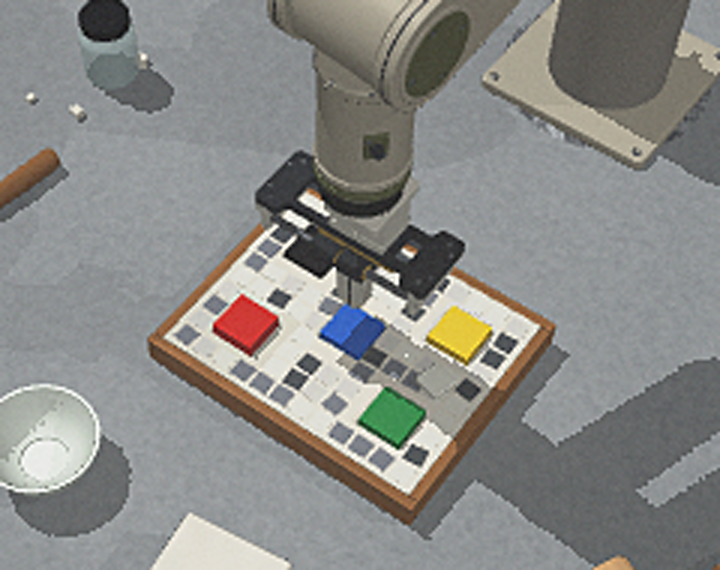

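The tool is centred over blue: in the wrist image the tile spans u 285–350 with the shut fingers at 317. Next I descend to just above it.

>>> {"api": "send_rows", "payload": {"plan": [{"wx":0,"wy":0,"wz":0,"x":0,"y":0,"z":12,"claw":0},{"wx":0,"wy":0,"wz":0,"x":0,"y":0,"z":24,"claw":0},{"wx":0,"wy":0,"wz":0,"x":0,"y":0,"z":33,"claw":0},{"wx":0,"wy":0,"wz":0,"x":0,"y":0,"z":37,"claw":0},{"wx":0,"wy":0,"wz":0,"x":0,"y":0,"z":39,"claw":0},{"wx":0,"wy":0,"wz":0,"x":0,"y":0,"z":40,"claw":0},{"wx":0,"wy":0,"wz":0,"x":0,"y":0,"z":40,"claw":0}]}}

```text
t: 2.98
ee_pos: [501.1, -1.4, 48.9]
tcp_rot: [[1.0, 0.023, 0.0], [0.023, -1.0, -0.0], [0.0, 0.0, -1.0]]
contact_force: [-0.5, 0.9, 0.4]
width: 0.5
```

>>> {"api": "send_rows", "payload": {"plan": [{"wx":0,"wy":0,"wz":0,"x":0,"y":0,"z":1,"claw":0},{"wx":0,"wy":0,"wz":0,"x":0,"y":0,"z":2,"claw":0},{"wx":0,"wy":0,"wz":0,"x":0,"y":0,"z":3,"claw":0},{"wx":0,"wy":0,"wz":0,"x":0,"y":0,"z":4,"claw":0},{"wx":0,"wy":0,"wz":0,"x":0,"y":0,"z":5,"claw":0},{"wx":0,"wy":0,"wz":0,"x":0,"y":0,"z":6,"claw":0},{"wx":0,"wy":0,"wz":0,"x":0,"y":0,"z":7,"claw":0},{"wx":0,"wy":0,"wz":0,"x":0,"y":0,"z":8,"claw":0},{"wx":0,"wy":0,"wz":0,"x":0,"y":0,"z":9,"claw":0},{"wx":0,"wy":0,"wz":0,"x":0,"y":0,"z":10,"claw":0}]}}

```text
t: 4.22
ee_pos: [500.9, -1.4, 38.7]
tcp_rot: [[1.0, 0.023, 0.0], [0.023, -1.0, -0.0], [0.0, 0.0, -1.0]]
contact_force: [-1.6, 0.0, 2.3]
width: 0.3
```

>>> {"api": "send_rows", "payload": {"plan": [{"wx":0,"wy":0,"wz":0,"x":0,"y":0,"z":1,"claw":0},{"wx":0,"wy":0,"wz":0,"x":0,"y":0,"z":2,"claw":0},{"wx":0,"wy":0,"wz":0,"x":0,"y":0,"z":3,"claw":0},{"wx":0,"wy":0,"wz":0,"x":0,"y":0,"z":3.5,"claw":0}]}}

```text
t: 4.72
ee_pos: [500.9, -1.4, 35.1]
tcp_rot: [[1.0, 0.023, 0.0], [0.023, -1.0, -0.0], [0.0, 0.0, -1.0]]
contact_force: [-1.4, -0.5, 2.6]
width: 0.4
```

>>> {"api": "send_rows", "payload": {"plan": [{"wx":0,"wy":0,"wz":0,"x":0,"y":0,"z":0.5,"claw":0},{"wx":0,"wy":0,"wz":0,"x":0,"y":0,"z":0.5,"claw":0}]}}

```text
t: 4.97
ee_pos: [500.9, -1.4, 34.6]
tcp_rot: [[1.0, 0.023, 0.0], [0.023, -1.0, -0.0], [0.0, 0.0, -1.0]]
contact_force: [-1.2, 0.8, 1.0]
width: 0.8
```

>>> {"api": "send_rows", "payload": {"plan": [{"wx":0,"wy":0,"wz":0,"x":0,"y":0,"z":0.5,"claw":0},{"wx":0,"wy":0,"wz":0,"x":0,"y":0,"z":0.5,"claw":0}]}}

```text
t: 5.22
ee_pos: [500.9, -1.4, 34.2]
tcp_rot: [[1.0, 0.023, -0.0], [0.023, -1.0, -0.0], [-0.0, 0.0, -1.0]]
contact_force: [-2.2, -0.3, 3.9]
width: 0.6
```

>>> {"api": "send_rows", "payload": {"plan": [{"wx":0,"wy":0,"wz":0,"x":0,"y":0,"z":0.5,"claw":0},{"wx":0,"wy":0,"wz":0,"x":0,"y":0,"z":0.5,"claw":0}]}}

```text
t: 5.48
ee_pos: [501.0, -1.4, 34.2]
tcp_rot: [[1.0, 0.023, 0.0], [0.023, -1.0, 0.0], [0.0, -0.0, -1.0]]
contact_force: [-3.5, 1.1, 8.8]
width: 0.4
```

The tile has hit the stop: z has settled at 34.2 mm while force rose to about 9 N. I'll hold here.

>>> {"api": "send_rows", "payload": {"plan": [{"wx":0,"wy":0,"wz":0,"x":0,"y":0,"z":0,"claw":0},{"wx":0,"wy":0,"wz":0,"x":0,"y":0,"z":0,"claw":0},{"wx":0,"wy":0,"wz":0,"x":0,"y":0,"z":0,"claw":0},{"wx":0,"wy":0,"wz":0,"x":0,"y":0,"z":0,"claw":0},{"wx":0,"wy":0,"wz":0,"x":0,"y":0,"z":0,"claw":0},{"wx":0,"wy":0,"wz":0,"x":0,"y":0,"z":0,"claw":0},{"wx":0,"wy":0,"wz":0,"x":0,"y":0,"z":0,"claw":0},{"wx":0,"wy":0,"wz":0,"x":0,"y":0,"z":0,"claw":0}]}}

```text
t: 6.48
ee_pos: [501.0, -1.4, 34.2]
tcp_rot: [[1.0, 0.023, 0.0], [0.023, -1.0, -0.0], [0.0, 0.0, -1.0]]
contact_force: [-3.7, 0.3, 8.8]
width: 0.5
```

>>> {"api": "send_rows", "payload": {"plan": [{"wx":0,"wy":0,"wz":0,"x":0,"y":0,"z":0,"claw":0},{"wx":0,"wy":0,"wz":0,"x":0,"y":0,"z":0,"claw":0},{"wx":0,"wy":0,"wz":0,"x":0,"y":0,"z":0,"claw":0},{"wx":0,"wy":0,"wz":0,"x":0,"y":0,"z":0,"claw":0},{"wx":0,"wy":0,"wz":0,"x":0,"y":0,"z":0,"claw":0},{"wx":0,"wy":0,"wz":0,"x":0,"y":0,"z":0,"claw":0},{"wx":0,"wy":0,"wz":0,"x":0,"y":0,"z":0,"claw":0},{"wx":0,"wy":0,"wz":0,"x":0,"y":0,"z":0,"claw":0}]}}

```text
t: 7.48
ee_pos: [501.0, -1.4, 34.2]
tcp_rot: [[1.0, 0.023, 0.0], [0.023, -1.0, -0.0], [0.0, 0.0, -1.0]]
contact_force: [-3.6, 0.8, 8.4]
width: 0.3
```

>>> {"api": "send_rows", "payload": {"plan": [{"wx":0,"wy":0,"wz":0,"x":0,"y":0,"z":0,"claw":0},{"wx":0,"wy":0,"wz":0,"x":0,"y":0,"z":0,"claw":0},{"wx":0,"wy":0,"wz":0,"x":0,"y":0,"z":0,"claw":0},{"wx":0,"wy":0,"wz":0,"x":0,"y":0,"z":0,"claw":0},{"wx":0,"wy":0,"wz":0,"x":0,"y":0,"z":0,"claw":0},{"wx":0,"wy":0,"wz":0,"x":0,"y":0,"z":0,"claw":0},{"wx":0,"wy":0,"wz":0,"x":0,"y":0,"z":0,"claw":0},{"wx":0,"wy":0,"wz":0,"x":0,"y":0,"z":0,"claw":0},{"wx":0,"wy":0,"wz":0,"x":0,"y":0,"z":0,"claw":0},{"wx":0,"wy":0,"wz":0,"x":0,"y":0,"z":0,"claw":0}]}}

```text
t: 8.72
ee_pos: [501.0, -1.4, 34.2]
tcp_rot: [[1.0, 0.023, 0.0], [0.023, -1.0, -0.0], [0.0, 0.0, -1.0]]
contact_force: [-5.0, 0.6, 9.0]
width: 0.3
```

It held about 3.3 s at about 9 N. Now withdrawing straight up, then aside so the cameras can check.

>>> {"api": "send_rows", "payload": {"plan": [{"wx":0,"wy":0,"wz":0,"x":0,"y":0,"z":-3,"claw":0},{"wx":0,"wy":0,"wz":0,"x":0,"y":0,"z":-10,"claw":0},{"wx":0,"wy":0,"wz":0,"x":0,"y":0,"z":-30,"claw":0},{"wx":0,"wy":0,"wz":0,"x":0,"y":0,"z":-60,"claw":0},{"wx":0,"wy":0,"wz":0,"x":0,"y":0,"z":-100,"claw":0},{"wx":0,"wy":0,"wz":0,"x":0,"y":0,"z":-140,"claw":0},{"wx":0,"wy":0,"wz":0,"x":0,"y":0,"z":-180,"claw":0},{"wx":0,"wy":0,"wz":0,"x":-20,"y":50,"z":-190,"claw":0},{"wx":0,"wy":0,"wz":0,"x":-40,"y":100,"z":-190,"claw":0},{"wx":0,"wy":0,"wz":0,"x":-70,"y":150,"z":-190,"claw":0},{"wx":0,"wy":0,"wz":0,"x":-100,"y":200,"z":-190,"claw":0},{"wx":0,"wy":0,"wz":0,"x":-120,"y":250,"z":-190,"claw":0},{"wx":0,"wy":0,"wz":0,"x":-140,"y":300,"z":-190,"claw":0},{"wx":0,"wy":0,"wz":0,"x":-150,"y":350,"z":-190,"claw":0},{"wx":0,"wy":0,"wz":0,"x":-150,"y":350,"z":-190,"claw":0},{"wx":0,"wy":0,"wz":0,"x":-150,"y":350,"z":-190,"claw":0}]}}

```text
t: 10.72
ee_pos: [358.7, -354.5, 223.6]
tcp_rot: [[1.0, 0.022, -0.0], [0.022, -1.0, 0.001], [-0.0, -0.001, -1.0]]
contact_force: [-0.7, 0.4, 0.1]
width: 0.2
```

```bash
python3 - <<'E'
from station import r, get_image
from h import *
s=r.sense()
for k in ('t','ee_pos','contact_force','dq'): print(k,s[k])
S=get_image("scene");T=get_image("top");cv2.imwrite("pics/e_S.png",S);cv2.imwrite("pics/e_T.png",T)
S0=cv2.imread('pics/a_scene.png');T0=cv2.imread('pics/a_top.png')
for c in R:
    o=[blobs(i,c,b)[0].round(2) for i,b in((S0,(280,160,415,272)),(S,(280,160,415,272)),(T0,(258,183,367,268)),(T,(258,183,367,268)))]
    print(c,o[1]-o[0],o[3]-o[2])
cv2.imwrite('pics/e1.png',cv2.resize(S[150:280,270:420],None,fx=5,fy=4.5,interpolation=2))
E
```

```text
t 10.725
ee_pos [ 358.71645984 -354.50590949  223.56165119]
contact_force [-0.7181259   0.39408621  0.11408706]
dq [ 0.0265104  -0.01384793  0.01143754  0.00146737 -0.00103784  0.00127654]
blue [-0.15  1.13] [ 0.33 -0.08]
red [-0.04  0.02] [0. 0.]
yellow [-0.03 -0.01] [-0.03 -0.03]
green [0.   0.01] [0. 0.]
black [-0.34 -0.05] [-0.02 -0.1 ]
```

View pics/e1.png

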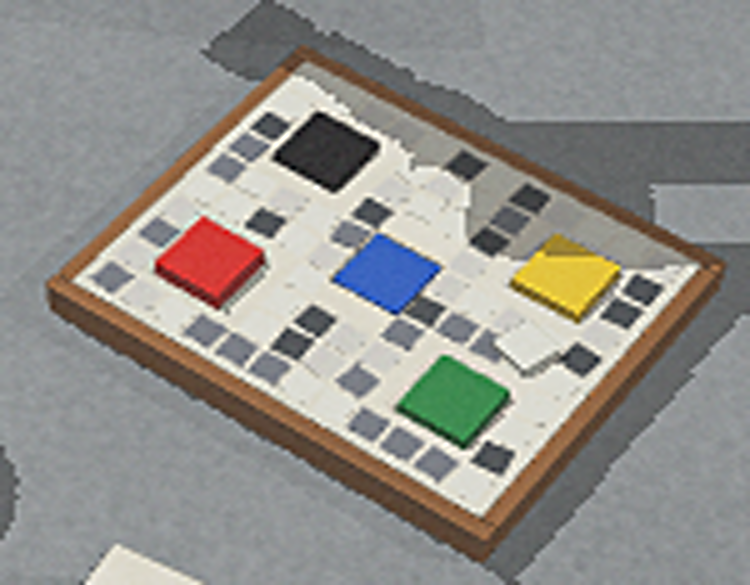

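View pics/e_T.png

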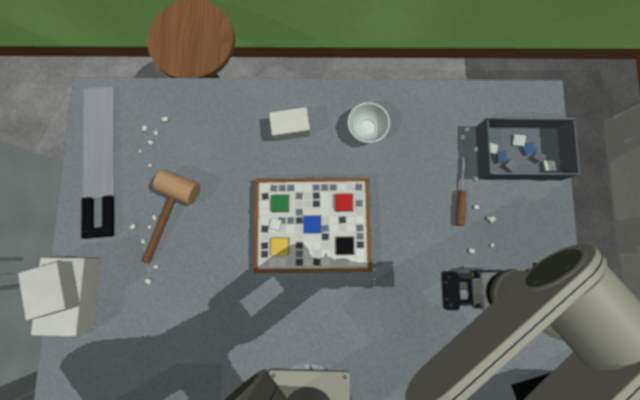

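Blue now shows no side walls and sits flush at about (388,273) in the crop. The other four tiles and the chip haven't moved, and the arm is clear and at rest. Handing in.

```bash
python3 -c "
from station import r
print(r.close_job())"
```

```text
the job is handed in; nothing more can be done
None
```

I pressed the blue tile, which was at the slab's centre, straight down with the closed fingertips until it hit its stop. I held it there for about 3.3 s at about 9 N, then lifted straight off, moved aside and handed the job in at about 10.8 s.

**Last checks:**
- **Blue tile:** the fingertip stopped at 34.2 mm above the table while the force rose from about 4 to 9 N. Pictures taken afterwards show the tile flush, with no side walls visible.
- **Other tiles and objects:** red, yellow, green and black moved by no more than 0.1 px between the before and after pictures. The one exception is black in the scene view, at 0.34 px; that colour mask was poor and the picture shows no change. The chip and loose objects looked unmoved, but the jar was hidden under the arm in the final top view. The tool stayed well above it.
- **Arm:** it was clear of everything, with no contact force beyond sensor noise.

My first move call was refused for missing keys, and nothing moved. The camera height estimate for blue read low, at about 36 mm, so I relied on the force at the stop to judge depth. The sensor also showed 3 to 5 N of sideways force along x while pressing, with no visible sideways shift.

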